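# Walk the heavy tall box over the divider strip into the middle bay

### The arm

A 6-joint arm with a two-finger parallel gripper is mounted at the origin on the work surface. World frame = base frame: x ahead of the robot, y to its left, z up, the work surface at z = 0. Lengths are in m, angles in rad, forces in N, time in s.
With the tool pointing down it reaches from about 0.325 to 0.875 m from the base axis. Payload 4.4 kg.
Tool frame: the origin (TCP) lies at the very end of the fingers, on their centre line; the grasp point (between the pads) lies hold_point_z behind it (hold_point_z is the distance from the TCP to the grasp point, in m); z points along the fingers, y is the line along which they close (so a half turn about z gives the same grasp; the last joint's range is limited). The gripper opens to 85 mm and grips with 20 to 120 N. Pads are 22 mm wide; open, the fingers measure 114 mm over their backs; the gripper's body (76 mm by 85 mm) begins 54 mm behind the grasp point. The pads swing forward as they close: fully open they stand 13 mm farther back than shut.
Start: joints at [1.121, 0.207, 1.542, -0, 1.393, -0.15], TCP at [0.169, 0.55, 0.231] pointing down, gripper open.
Joint ranges: [-2.73, 2.73], [-0.86, 2.22], [0.23, 2.46], [-1.11, 4.25], [0.08, 2.63], [-2.82, 2.82]. Speed limits (rad/s): [2.79, 2.79, 3.14, 3.14, 3.14, 3.14].

### API

Orientations are given as a unit quaternion [w, x, y, z].
In Python, from rig import observe, read_camera, close_job, hold_point_z gives the robot as it stands.
- The arm moves only by the tool send_rows, never from a script. Its argument "increments" is a list of rows, each an object of numbers: "ax", "ay", "az": the turn, a rotation vector about the world's x, y, z in degrees; "x", "y", "z": the shift along the world's x, y, z in mm; "gripper": the closure, from 0 (fully open) to 1 (shut). In form: [{"ax": .., "ay": .., "az": .., "x": .., "y": .., "z": .., "gripper": ..}, ...]. A call has 1 to 12 rows; each row shifts and turns the commanded pose from where the row before left it; what a row does not reach is not made up. A row lasts 1/10 s, in which the tool goes at most 50 mm and 8.59 degrees, less where a joint would pass 70% of its speed; a pose out of reach is approached as far as the arm can. A call is refused whole if a number of a shift passes 50 or a number of a turn 8.59, either way. A call with a gripper value outside its range is refused whole. The fingers move at their own pace and stop on an object; "force" is the grip in N (left out, the last holds). Time passes only in rows, so rows that do not move let the fingers close. It gives the time, the measured TCP pose, the force, the opening and the grip force at its end, in the units of the state.
- observe(): the state, without advancing time (a new reading comes with each control period).
- read_camera(name): name is "side" or "top" or "wrist"; returns a dict with "image" (420x560x3 uint8, red, green, blue), "fx", "fy", "cx", "cy" (pixels), "R" (3x3) and "t" (3): a world point X has camera coordinates R X + t. Camera axes: x right, y down, z forward; pixel columns grow to the right and rows downward; lengths in m; the calibration is good to about 2 mm. The wrist camera is an equidistant fisheye: a pixel r from the principal point sees the ray r / f radians off the axis. A picture is of the moment at which its call begins. There is no depth.
- close_job(): hands the job in; it is judged then, once.
The state is a dict: "t": time; "joint_positions": joint angles; "joint_velocities": joint speeds; "tau": joint torques, N m; "tool_pos": TCP position; "orientation": TCP orientation; "contact_force": force on the tool from outside, world axes, zero at the start; "ft_torque": the same for the moment, N m; "grip_width": opening from 0.0 (shut) to 1.0 (fully open); "grasp_force": force on a finger pad.
Only numpy, scipy, OpenCV 4.12 (cv2) and the standard library are available. Lean on these libraries where they do the work, as an engineer would, in place of code of your own. Each camera call takes 0.05 s, during which the arm holds its last target. There are 200 camera calls.

### The job

The closed tall slim box is full of steel piping tips and its latches will not carry it, so never lift it clear of the shelf insert: walk it, end by end, over the low divider strip into the empty middle bay. Tip it up on one end and swing the raised end over the strip, lower it so that the box stands astride the strip, then take hold towards the other end (one end is under the ledge, so lean the tool in), tip, swing that end over as well and lower it. Leave the box standing squarely in the middle bay between the two strips, let go of it only when both ends are down, and leave the open box and the other things where they are.

Things in the scene. Friction and masses are not known exactly. Their poses are not given: they have to be found in the camera images.
- box: the closed box to be walked: tall slim clear polypropylene, pale lid, white end latches down, steel tips inside; 150 mm long (its x), 48 thick (its y), 180 high. Mass 0.6 to 1.0 kg, centre of mass midway along, about 60 mm up (the tips lie low). Stands in the right or left outer bay. Origin: centre of its underside at sole height; at the start its +x points away from the robot, within 10 degrees
- box_top (a point): centre of the lid's flat top, 180 mm above the origin. The long sides are smooth, flat and level with the lid from 14 mm up to the top, and may be pinched across the 48 mm anywhere
- box_front (a point): middle of the bottom edge of the box's end at its -x (75 mm from the origin, sole height), nearer the robot at the start. Under each end is a stacking foot 16 mm long (box x), 48 mm wide, 14 mm high; between the feet the underside is 14 mm up, so the box can stand astride a divider strip
- box_back (a point): middle of the bottom edge of the box's end at its +x (75 mm from the origin, sole height), farther from the robot; same foot; this end of the box stands below the ledge
- rack: fixed birch shelf insert. Origin: at table height, on the middle bay's centre line; x points away from the robot, y left, z up. Base board 12 mm thick, x -115 to +140, y -270 to +270 mm; its top (z 12 mm) is what the boxes stand on. A back rail, 30 mm high above the board, has its front face at x +130 mm
- bay_mid (a point): point on the board's top at the middle bay's centre line (rack x 0, y 0, z 12 mm). Two wooden divider strips run along rack x (x -107 to +117 mm), centred at rack y -45 and +45 mm, each 6 mm wide and 9 mm high above the board: the middle bay is the 84 mm between them, the outer bays lie beyond them
- ledge (a point): middle of the lower front edge of the fixed ledge over the far part of the bays (rack x +18, y 0, z 365 mm); the ledge is 16 mm thick, 540 mm wide, reaches back to rack x +140 mm and carries spice pots; its end cheeks are 16 mm boards at rack y -262 and +262 mm, x +18 to +140 mm
- openbox: the open box, same size and shape without its lid (164 mm high), heaped with piping tips; stands in the outer bay opposite to the closed box; to be left alone. Origin: centre of its underside
- piebird: ceramic pie bird, 58 mm across, 98 mm tall, on the base board near its right end; leave it. Origin: centre of its underside
- ramekin: white ceramic ramekin, 68 mm across, 42 mm tall, on the base board near its left end; leave it. Origin: centre of its underside
- loaftin: dark nonstick mini loaf tin, 160 x 80 x 45 mm, on the table in front right; leave it. Origin: centre of its underside
- dipper: wooden honey dipper on a white spoon rest, 190 x 62 x 35 mm, on the table in front left; leave it. Origin: centre of its underside
- jar: amber glass jar, 68 mm across, 110 mm tall, on the table at the right; leave it. Origin: centre of its underside
- cutter: steel ring cutter, 70 mm across, 30 mm tall, on the table at the left; leave it. Origin: centre of its underside

How it is judged:
By the outcome, as a careful person would: the job done as asked, in the order asked, and still so for the second after the job is handed in, with the robot touching nothing.
It also fails if it takes over 64 s, if anything falls off the work surface, if the arm or the gripper's body presses on something with over 40 N, if the wrist force passes 120 N, or if a joint passes its speed limit or range.

## Working session

There is one attempt and no reset: what is moved stays moved. The work goes in short steps, Python scripts to look and compute and a tool call to move; the robot and the scene stay as the last step left them, time stands still between calls to the robot, and variables do not carry over. Pictures are saved under pics/ and viewed, at most 10 in all, crops included, and the job is handed in when it is done.

Besides the shell and the picture viewer there is one more tool, called after "Call:" as name(argument=value, ...) on one line, values as JSON. send_rows: Moves the arm, as the interface text tells. Its arguments: {"type":"object","properties":{"increments":{"type":"array","items":{"type":"object","properties":{"ax":{"type":"number"},"ay":{"type":"number"},"az":{"type":"number"},"x":{"type":"number"},"y":{"type":"number"},"z":{"type":"number"},"gripper":{"type":"number"}}}},"force":{"type":"number"}},"required":["increments"]}

```bash
mkdir -p pics; ls
python3 - <<'E'
from rig import *
import cv2,numpy as np
print(observe(),hold_point_z)
for n in ["side","top"]:
    c=read_camera(n); cv2.imwrite(f"pics/{n}0.png",c["image"][:,:,::-1]); np.savez(f"pics/{n}0.npz",**c)
    print(n,c["fx"],c["fy"],c["cx"],c["cy"],np.round(c["R"],3).tolist(),(-c["R"].T@c["t"]).round(3))
E
```

```text
pics
{'t': 0.0, 'joint_positions': array([ 1.12148945e+00,  2.07422384e-01,  1.54296793e+00,  4.78364708e-07,
        1.39347351e+00, -1.50492313e-01]), 'joint_velocities': array([ 6.77301759e-04,  4.58669294e-04, -1.47385351e-03,  5.47023990e-05,
       -1.78087407e-04, -1.99503272e-03]), 'tau': array([ 6.36508139e-04, -3.83035719e+01, -2.91592759e+01, -2.95706041e-04,
        1.05431656e-02, -7.94368219e-06]), 'tool_pos': array([0.16894816, 0.54883089, 0.23011776]), 'orientation': array([-3.35705412e-04,  1.48851989e-01,  9.88858835e-01, -1.08483366e-03]), 'contact_force': array([ 0.61533154, -0.59660562,  0.36976397]), 'ft_torque': array([ 0.04330626,  0.00659829, -0.01112249]), 'grasp_force': 0.0, 'grip_width': 1.0004856498193573} 0.0187
side 411.9061969280634 411.9061969280634 278.66264113643996 210.7034758761639 [[0.757, -0.653, -0.018], [-0.493, -0.553, -0.671], [0.428, 0.517, -0.741]] [ 0.021 -0.515  0.999]
top 529.8097249845139 529.8097249845139 276.081373740262 206.69979952000068 [[-0.008, -1.0, 0.008], [-0.982, 0.006, -0.191], [0.19, -0.01, -0.982]] [0.155 0.014 1.716]
```

View pics/side0.png

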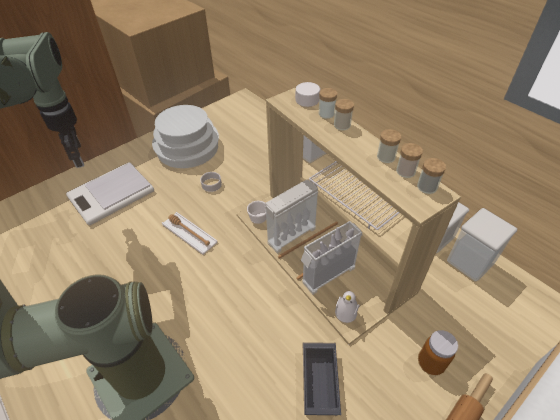

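View pics/top0.png

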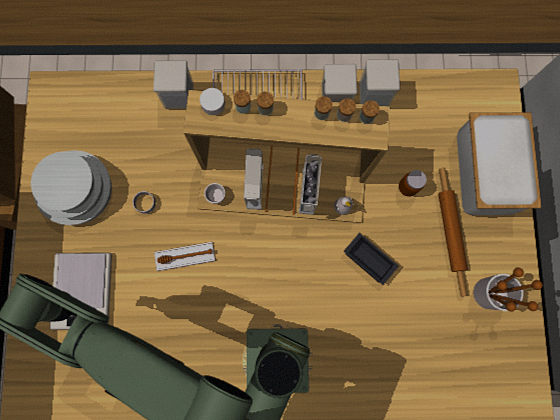

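The closed box is in the left bay (top view at about (254,180)). The open box is at (312,180), the strips at x≈268 and 298, the ramekin at (215,193) and the ledge front at row ~135.

Run:
```python
import cv2
t=cv2.imread("pics/top0.png")[110:230,185:385]; cv2.imwrite("pics/tc.png",cv2.resize(t,None,fx=4,fy=4,interpolation=cv2.INTER_CUBIC))
t=cv2.imread("pics/side0.png")[165:315,230:410]; cv2.imwrite("pics/sc.png",cv2.resize(t,None,fx=4,fy=4,interpolation=cv2.INTER_CUBIC))
```

```text
(no output)
```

View pics/tc.png

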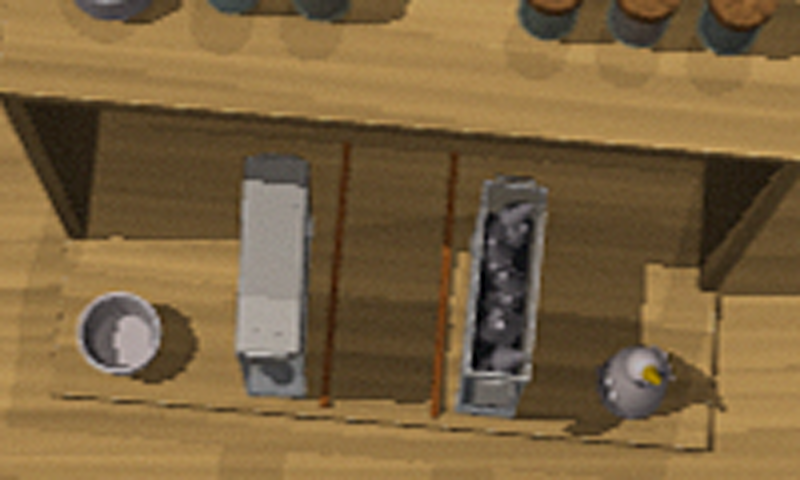

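View pics/sc.png

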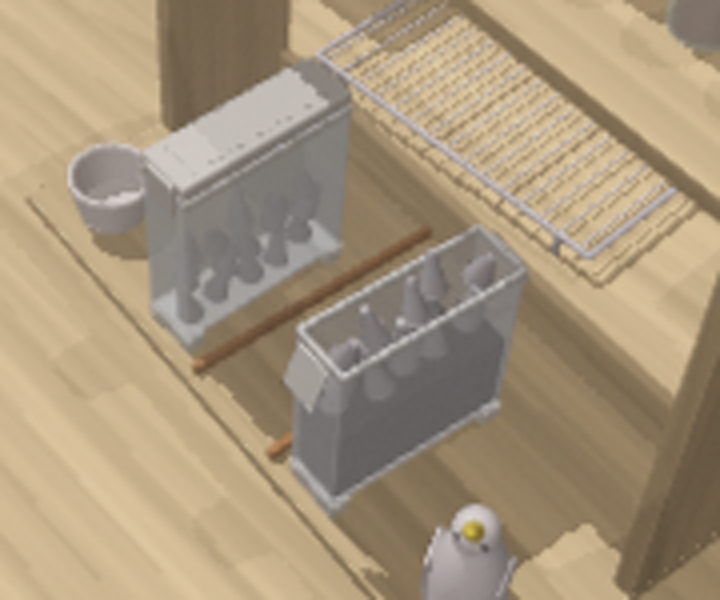

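```bash
cat > h.py <<'E'
import numpy as np
def ray(c,u,v,z):
    d=c["R"].T@np.array([(u-c["cx"])/c["fx"],(v-c["cy"])/c["fy"],1]); o=-c["R"].T@c["t"]
    return (o+d*(z-o[2])/d[2])[:2]*1000
E
python3 - <<'E'
import numpy as np
from h import ray
T=np.load("pics/top0.npz");S=np.load("pics/side0.npz")
t=lambda u,v,z:ray(T,184.9+u/4,109.9+v/4,z).round(1)
s=lambda u,v,z:ray(S,229.9+u/4,164.9+v/4,z).round(1)
print("lid top FL FR BL BR",[t(*p,.192) for p in [(238,350),(300,354),(246,155),(308,158)]])
print("lid side FL FR BL BR",[s(*p,.192) for p in [(148,152),(183,192),(302,63),(349,100)]])
print("foot front top",[t(*p,.012) for p in [(245,395),(306,397)]])
print("foot side fr, back r",s(193,342,.012),s(338,250,.012),s(152,315,.012))
print("stripL f,b",t(325,405,.021),t(347,143,.021),s(198,366,.021),s(428,232,.021))
print("stripR f",t(436,415,.021),t(455,155,.021),s(274,453,.021))
print("board front",t(50,395,.012),t(712,450,.012),s(30,195,.012), "right side",t(718,292,.012))
print("ledge top edge",t(5,95,.381),t(795,158,.381))
print("open FL FR BL BR",[t(*p,.176) for p in [(465,374),(528,380),(485,180),(548,180)]],"ram",t(120,325,.054),"bird",t(640,365,.06))
E
```

```text
lid top FL FR BL BR [array([479.6,  92. ]), array([476.3,  46.4]), array([628.7,  86.5]), array([626.1,  40.1])]
lid side FL FR BL BR [array([482.2,  91. ]), array([476.3,  47.9]), array([618.5,  84.9]), array([617.4,  36.4])]
foot front top [array([480.2,  95.3]), array([478.2,  45.4])]
foot side fr, back r [486.1  54.5] [628.5  46.9] [479.4  94.2]
stripL f,b [469.8  29.8] [691.7  10.5] [470.5  30.5] [687.8   8.5]
stripR f [460.9 -60.4] [680.8 -79.4] [461.5 -60.9]
board front [481.3 254.6] [ 432.  -285.5] [483.7 252.9] right side [ 564.4 -295.7]
ledge top edge [612.  236.2] [ 565.9 -282.8]
open FL FR BL BR [array([463.7, -75.5]), array([ 458.9, -122.1]), array([613. , -93.2]), array([ 612.7, -140.8])] ram [530.1 193.7] bird [ 493.4 -222.2]
```

Call:
send_rows(increments=[{"x":10,"y":-15,"z":5,"gripper":0},{"x":20,"y":-30,"z":5,"az":1.5},{"x":20,"y":-30,"az":1.5},{"x":20,"y":-30,"az":1.5},{"x":20,"y":-30,"az":1.5},{"x":20,"y":-30,"az":1.5},{"x":20,"y":-30,"az":1.5},{"x":20,"y":-30,"az":1.5},{"x":20,"y":-30,"az":1.5},{"x":20,"y":-30,"az":1.5},{"x":20,"y":-30,"az":1.3},{"x":20,"y":-30}])

```text
validation failed for argument at $.in...
```

Call:
send_rows(increments=[{"x":20,"y":-30,"ay":-2.5},{"x":20,"y":-30,"ay":-2.5},{"x":20,"y":-30,"ay":-2.5},{"x":20,"y":-30,"ay":-2.5},{"x":10,"y":-15,"ay":-2.5},{"ay":-2.5},{},{}])

```text
validation failed for argument at $.in...
```

Call:
send_rows(increments=[{"ax":0,"ay":0,"az":0,"x":10,"y":-15,"z":5,"gripper":0}])

```text
t: 0.2
tool_pos: [0.1783, 0.5343, 0.2348]
orientation: [-0.001, 0.148, 0.989, -0.001]
contact_force: [-0.2, -0.1, 0.3]
grip_width: 1.0
grasp_force: 0.0
```

All keys are needed.

Call:
send_rows(increments=[{"ax":0,"ay":0,"az":1.5,"x":20,"y":-30,"z":5,"gripper":0},{"ax":0,"ay":0,"az":1.5,"x":20,"y":-30,"z":0,"gripper":0},{"ax":0,"ay":0,"az":1.5,"x":20,"y":-30,"z":0,"gripper":0},{"ax":0,"ay":0,"az":1.5,"x":20,"y":-30,"z":0,"gripper":0},{"ax":0,"ay":0,"az":1.5,"x":20,"y":-30,"z":0,"gripper":0},{"ax":0,"ay":0,"az":1.5,"x":20,"y":-30,"z":0,"gripper":0},{"ax":0,"ay":0,"az":1.5,"x":20,"y":-30,"z":0,"gripper":0},{"ax":0,"ay":0,"az":1.5,"x":20,"y":-30,"z":0,"gripper":0},{"ax":0,"ay":0,"az":1.5,"x":20,"y":-30,"z":0,"gripper":0},{"ax":0,"ay":0,"az":1.3,"x":20,"y":-30,"z":0,"gripper":0},{"ax":0,"ay":0,"az":0,"x":20,"y":-30,"z":0,"gripper":0}])

```text
t: 1.3
tool_pos: [0.3996, 0.2023, 0.2414]
orientation: [0.0, 0.02, 1.0, -0.0]
contact_force: [-0.1, 0.6, 0.5]
grip_width: 0.995
grasp_force: 0.0
```

Call:
send_rows(increments=[{"ax":0,"ay":-2.5,"az":0,"x":20,"y":-30,"z":0,"gripper":0},{"ax":0,"ay":-2.5,"az":0,"x":20,"y":-30,"z":0,"gripper":0},{"ax":0,"ay":-2.5,"az":0,"x":20,"y":-30,"z":0,"gripper":0},{"ax":0,"ay":-2.5,"az":0,"x":20,"y":-30,"z":0,"gripper":0},{"ax":0,"ay":-2.5,"az":0,"x":10,"y":-15,"z":0,"gripper":0},{"ax":0,"ay":-2.5,"az":0,"x":0,"y":0,"z":0,"gripper":0},{"ax":0,"ay":0,"az":0,"x":0,"y":0,"z":0,"gripper":0},{"ax":0,"ay":0,"az":0,"x":0,"y":0,"z":0,"gripper":0}])

```text
t: 2.1
tool_pos: [0.4887, 0.0691, 0.2413]
orientation: [0.13, 0.02, 0.991, 0.002]
contact_force: [0.1, -0.0, 0.0]
grip_width: 1.004
grasp_force: 0.0
```

```bash
cat >> h.py <<'E'
from scipy.spatial.transform import Rotation as Ro
def show():
    from rig import observe
    o=observe(); q=o["orientation"]; R=Ro.from_quat(q[[1,2,3,0]]).as_matrix()
    y=R[:,1]; z=R[:,2]
    print("t %.2f"%o["t"],"tcp",(o["tool_pos"]*1000).round(1),"pinch yaw %.2f"%np.degrees(np.arctan2(-y[0],y[1])),"y tilt %.2f"%np.degrees(np.arcsin(y[2])),
     "toolz",z.round(3),"lean %.2f"%np.degrees(np.arctan2(np.hypot(z[0],z[1]),-z[2])),"F",o["contact_force"].round(1),"w %.3f g %.1f"%(o["grip_width"],o["grasp_force"]),"q",o["joint_positions"].round(2))
    return o
E
python3 - <<'E'
from h import *; from rig import read_camera; import cv2
show(); c=read_camera("wrist"); cv2.imwrite("pics/w1.png",c["image"][:,:,::-1]); np.savez("pics/w1.npz",**c)
E
```

```text
t 2.10 tcp [488.7  69.1 241.3] pinch yaw -2.27 y tilt 0.58 toolz [ 0.258 -0.    -0.966] lean 14.95 F [ 0.1 -0.   0. ] w 1.004 g 0.0 q [-0.04 -0.15  1.91  0.01  1.12 -1.58]
```

View pics/w1.png

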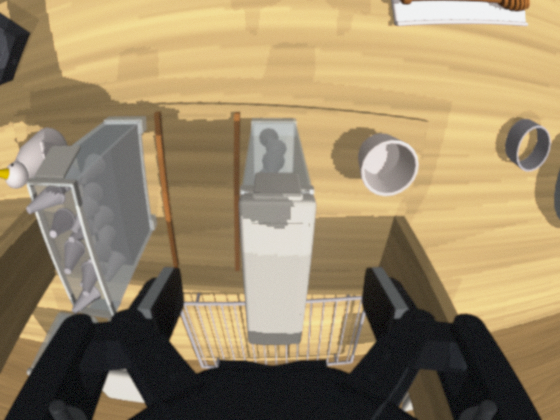

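The box is centred between the open fingers (lid edges x≈244 and 314 at row 200, fingers x≈183 and 363). I'll check its pose from this view.

Run:
```python
from h import *
from rig import observe
c=np.load("pics/w1.npz"); o=observe(); q=o["orientation"]; R=Ro.from_quat(q[[1,2,3,0]]).as_matrix()
C=-c["R"].T@c["t"]; print("cam world",C.round(3),"in tool",(R.T@(C-o["tool_pos"])).round(3), "axis in tool",(R.T@c["R"][2]).round(2))
def fr(u,v,z):
    a=np.array([u-c["cx"],v-c["cy"]]); r=np.hypot(*a); th=r/c["fx"]
    d=c["R"].T@np.r_[a/r*np.sin(th),np.cos(th)]; return ((C+d*(z-C[2])/d[2])*1000).round(1)[:2]
print("lid F",fr(243,192,.192),fr(314,192,.192),"B",fr(248,342,.192),fr(301,342,.192))
print("foot front",fr(251,121,.012),fr(295,121,.012),"strip",fr(237,113,.021),fr(157,114,.021))
```

```text
cam world [0.377 0.071 0.36 ] in tool [ 0.077 -0.001 -0.143] axis in tool [-0.3  -0.    0.95]
lid F [471.   51.8] [472.9  94. ] B [623.5  41.4] [626.2  88.9]
foot front [481.6  46.8] [483.7  95.5] strip [469.   33.1] [462.1 -56.3]
```

Call:
send_rows(increments=[{"ax":0,"ay":0,"az":0,"x":4,"y":0,"z":-15,"gripper":0},{"ax":0,"ay":0,"az":0,"x":5,"y":0,"z":-20,"gripper":0},{"ax":0,"ay":0,"az":0,"x":5,"y":-0.5,"z":-20,"gripper":0},{"ax":0,"ay":0,"az":0,"x":5,"y":0,"z":-20,"gripper":0},{"ax":0,"ay":0,"az":0,"x":4,"y":0,"z":-14,"gripper":0},{"ax":0,"ay":0,"az":0,"x":0,"y":0,"z":0,"gripper":0},{"ax":0,"ay":0,"az":0,"x":0,"y":0,"z":0,"gripper":0.3},{"ax":0,"ay":0,"az":0,"x":0,"y":0,"z":0,"gripper":0.4},{"ax":0,"ay":0,"az":0,"x":0,"y":0,"z":0,"gripper":0.6},{"ax":0,"ay":0,"az":0,"x":0,"y":0,"z":0,"gripper":1},{"ax":0,"ay":0,"az":0,"x":0,"y":0,"z":0,"gripper":1},{"ax":0,"ay":0,"az":0,"x":0,"y":0,"z":0,"gripper":1}], force=80)

```text
t: 3.35
tool_pos: [0.5132, 0.0692, 0.154]
orientation: [0.132, 0.02, 0.991, 0.003]
contact_force: [-2.9, 0.7, 5.5]
grip_width: 0.552
grasp_force: 82.9
```

```bash
python3 -c "
from h import *; show()"
```

```text
t 3.35 tcp [513.2  69.2 154. ] pinch yaw -2.23 y tilt 0.62 toolz [ 0.261  0.    -0.965] lean 15.16 F [-2.9  0.7  5.5] w 0.552 g 82.9 q [-0.04  0.01  1.96  0.01  0.91 -1.58]
```

```bash
cat >> h.py <<'E'
def traj(P,psi0,tcp,keys):
    """keys: list of (dpsi,theta) about pivot P, tool rigid with box (starting psi0, theta 0)"""
    P=np.array(P,float); rot=lambda d,t:Ro.from_euler("z",psi0+d,degrees=True)*Ro.from_euler("y",t,degrees=True)
    R0=rot(*keys[0]); v=R0.inv().apply(np.array(tcp)-P); p=np.array(tcp,float); R=R0
    for k in keys[1:]:
        Rn=rot(*k); pn=P+Rn.apply(v); w=(Rn*R.inv()).as_rotvec(degrees=True)
        print(k,"x %.1f y %.1f z %.1f | ax %.2f ay %.2f az %.2f"%(*(pn-p),*w)); p,R=pn,Rn
    print("end tcp",p.round(1))
E
python3 - <<'E'
from h import *
k=[(0,t) for t in range(0,9)]+[(d,8) for d in range(3,37,3)]+[(36,t) for t in range(7,-1,-1)]
traj((626.9,64.6,12),-2.25,(513.2,69.2,154),k)
E
```

```text
(0, 1) x 2.5 y -0.1 z 2.0 | ax 0.04 ay 1.00 az 0.00
(0, 2) x 2.5 y -0.1 z 1.9 | ax 0.04 ay 1.00 az 0.00
(0, 3) x 2.6 y -0.1 z 1.9 | ax 0.04 ay 1.00 az 0.00
(0, 4) x 2.6 y -0.1 z 1.8 | ax 0.04 ay 1.00 az 0.00
(0, 5) x 2.6 y -0.1 z 1.8 | ax 0.04 ay 1.00 az -0.00
(0, 6) x 2.7 y -0.1 z 1.7 | ax 0.04 ay 1.00 az -0.00
(0, 7) x 2.7 y -0.1 z 1.7 | ax 0.04 ay 1.00 az 0.00
(0, 8) x 2.7 y -0.1 z 1.6 | ax 0.04 ay 1.00 az -0.00
(3, 8) x -0.1 y -4.9 z -0.0 | ax 0.00 ay -0.00 az 3.00
(6, 8) x 0.2 y -4.9 z 0.0 | ax -0.00 ay -0.00 az 3.00
(9, 8) x 0.4 y -4.8 z 0.0 | ax 0.00 ay 0.00 az 3.00
(12, 8) x 0.7 y -4.8 z -0.0 | ax 0.00 ay 0.00 az 3.00
(15, 8) x 0.9 y -4.8 z 0.0 | ax -0.00 ay 0.00 az 3.00
(18, 8) x 1.2 y -4.7 z 0.0 | ax 0.00 ay 0.00 az 3.00
(21, 8) x 1.4 y -4.6 z -0.0 | ax 0.00 ay 0.00 az 3.00
(24, 8) x 1.7 y -4.6 z 0.0 | ax -0.00 ay 0.00 az 3.00
(27, 8) x 1.9 y -4.5 z 0.0 | ax 0.00 ay 0.00 az 3.00
(30, 8) x 2.1 y -4.4 z 0.0 | ax 0.00 ay 0.00 az 3.00
(33, 8) x 2.4 y -4.2 z 0.0 | ax 0.00 ay 0.00 az 3.00
(36, 8) x 2.6 y -4.1 z 0.0 | ax -0.00 ay 0.00 az 3.00
(36, 7) x -2.3 y -1.5 z -1.6 | ax 0.56 ay -0.83 az 0.00
(36, 6) x -2.2 y -1.5 z -1.7 | ax 0.56 ay -0.83 az 0.00
(36, 5) x -2.2 y -1.5 z -1.7 | ax 0.56 ay -0.83 az -0.00
(36, 4) x -2.2 y -1.5 z -1.8 | ax 0.56 ay -0.83 az 0.00
(36, 3) x -2.2 y -1.4 z -1.8 | ax 0.56 ay -0.83 az 0.00
(36, 2) x -2.1 y -1.4 z -1.9 | ax 0.56 ay -0.83 az -0.00
(36, 1) x -2.1 y -1.4 z -1.9 | ax 0.56 ay -0.83 az -0.00
(36, 0) x -2.1 y -1.4 z -2.0 | ax 0.56 ay -0.83 az 0.00
end tcp [532.2   1.5 154. ]
```

Call:
send_rows(increments=[{"ax":0,"ay":1,"az":0,"x":2.5,"y":-0.1,"z":1.9,"gripper":1},{"ax":0,"ay":1,"az":0,"x":2.5,"y":-0.1,"z":1.9,"gripper":1},{"ax":0,"ay":1,"az":0,"x":2.6,"y":-0.1,"z":1.8,"gripper":1},{"ax":0,"ay":1,"az":0,"x":2.6,"y":-0.1,"z":1.8,"gripper":1},{"ax":0,"ay":0,"az":0,"x":0,"y":0,"z":0,"gripper":1}])

```text
t: 3.85
tool_pos: [0.5231, 0.069, 0.1611]
orientation: [0.096, 0.02, 0.995, 0.002]
contact_force: [-6.3, 2.2, 10.2]
grip_width: 0.55
grasp_force: 83.5
```

Call:
send_rows(increments=[{"ax":0,"ay":1,"az":0,"x":2.6,"y":-0.1,"z":1.7,"gripper":1},{"ax":0,"ay":1,"az":0,"x":2.7,"y":-0.1,"z":1.7,"gripper":1},{"ax":0,"ay":1,"az":0,"x":2.7,"y":-0.1,"z":1.6,"gripper":1},{"ax":0,"ay":1,"az":0,"x":2.7,"y":-0.1,"z":1.6,"gripper":1},{"ax":0,"ay":0,"az":0,"x":0,"y":0,"z":0,"gripper":1},{"ax":0,"ay":0,"az":0,"x":0,"y":0,"z":0,"gripper":1}])

```text
t: 4.45
tool_pos: [0.5337, 0.0689, 0.1679]
orientation: [0.061, 0.02, 0.998, 0.002]
contact_force: [-4.9, 2.9, 8.9]
grip_width: 0.549
grasp_force: 83.6
```

Run:
```python
from h import *; show()
from rig import read_camera; import cv2
c=read_camera("side"); cv2.imwrite("pics/s2.png",cv2.resize(c["image"][150:315,210:410,::-1],None,fx=3.6,fy=3.6,interpolation=cv2.INTER_CUBIC))
```

```text
t 4.45 tcp [533.7  68.9 167.9] pinch yaw -2.28 y tilt 0.35 toolz [ 0.123  0.001 -0.992] lean 7.04 F [-4.9  2.9  8.9] w 0.549 g 83.6 q [-0.04  0.11  1.79  0.01  1.11 -1.57]
```

View pics/s2.png

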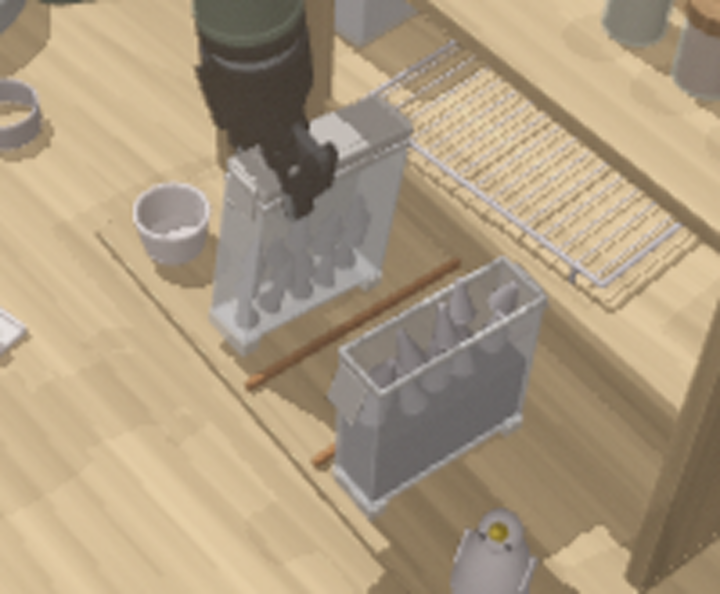

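The front end is up, with its foot corner about 4 px higher at (278,247) in the full image. The back foot is still down and the force shows light pressing. Now the swing.

Call:
send_rows(increments=[{"ax":0,"ay":0,"az":3,"x":-0.1,"y":-4.9,"z":0,"gripper":1},{"ax":0,"ay":0,"az":3,"x":0.2,"y":-4.9,"z":0,"gripper":1},{"ax":0,"ay":0,"az":3,"x":0.4,"y":-4.8,"z":0,"gripper":1},{"ax":0,"ay":0,"az":3,"x":0.7,"y":-4.8,"z":0,"gripper":1},{"ax":0,"ay":0,"az":3,"x":0.9,"y":-4.8,"z":0,"gripper":1},{"ax":0,"ay":0,"az":3,"x":1.2,"y":-4.7,"z":0,"gripper":1},{"ax":0,"ay":0,"az":0,"x":0,"y":0,"z":0,"gripper":1}])

```text
t: 5.2
tool_pos: [0.5375, 0.039, 0.1676]
orientation: [0.061, -0.136, 0.989, 0.011]
contact_force: [-2.3, -0.1, 5.9]
grip_width: 0.548
grasp_force: 83.2
```

Call:
send_rows(increments=[{"ax":0,"ay":0,"az":3,"x":1.4,"y":-4.6,"z":0,"gripper":1},{"ax":0,"ay":0,"az":3,"x":1.7,"y":-4.6,"z":0,"gripper":1},{"ax":0,"ay":0,"az":3,"x":1.9,"y":-4.5,"z":0,"gripper":1},{"ax":0,"ay":0,"az":3,"x":2.1,"y":-4.4,"z":0,"gripper":1},{"ax":0,"ay":0,"az":3,"x":2.4,"y":-4.2,"z":0,"gripper":1},{"ax":0,"ay":0,"az":3,"x":2.6,"y":-4.1,"z":0,"gripper":1},{"ax":0,"ay":0,"az":0,"x":0,"y":0,"z":0,"gripper":1}])

```text
t: 5.9
tool_pos: [0.5498, 0.0122, 0.1675]
orientation: [0.059, -0.289, 0.955, 0.02]
contact_force: [-1.6, -0.0, 6.4]
grip_width: 0.556
grasp_force: 83.3
```

Run:
```python
from h import *; show()
from rig import read_camera; import cv2
c=read_camera("side"); cv2.imwrite("pics/s3.png",cv2.resize(c["image"][150:315,210:410,::-1],None,fx=3.6,fy=3.6,interpolation=cv2.INTER_CUBIC))
```

```text
t 5.90 tcp [549.8  12.2 167.5] pinch yaw 33.64 y tilt 0.22 toolz [ 0.101  0.072 -0.992] lean 7.10 F [-1.6 -0.   6.4] w 0.556 g 83.3 q [-0.19  0.15  1.75  0.1   1.16 -2.38]
```

View pics/s3.png

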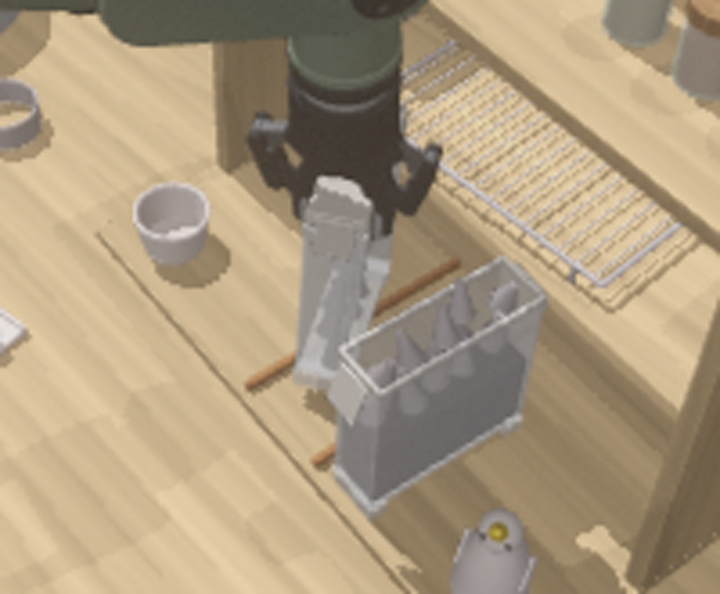

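The raised end has passed over the strip (foot at about (315,380), strip running behind it). Lowering now.

Call:
send_rows(increments=[{"ax":0.56,"ay":-0.83,"az":0,"x":-2.3,"y":-1.5,"z":-1.6,"gripper":1},{"ax":0.56,"ay":-0.83,"az":0,"x":-2.2,"y":-1.5,"z":-1.7,"gripper":1},{"ax":0.56,"ay":-0.83,"az":0,"x":-2.2,"y":-1.5,"z":-1.7,"gripper":1},{"ax":0.56,"ay":-0.83,"az":0,"x":-2.2,"y":-1.5,"z":-1.8,"gripper":1},{"ax":0.56,"ay":-0.83,"az":0,"x":-2.2,"y":-1.4,"z":-1.8,"gripper":1},{"ax":0.56,"ay":-0.83,"az":0,"x":-2.1,"y":-1.4,"z":-1.8,"gripper":1},{"ax":0.56,"ay":-0.83,"az":0,"x":-2.1,"y":-1.4,"z":-1.8,"gripper":1},{"ax":0,"ay":0,"az":0,"x":0,"y":0,"z":0,"gripper":1}])

```text
t: 6.75
tool_pos: [0.5331, 0.0017, 0.1539]
orientation: [0.116, -0.287, 0.95, 0.037]
contact_force: [-0.2, -3.1, 3.9]
grip_width: 0.549
grasp_force: 83.1
```

Call:
send_rows(increments=[{"ax":0.56,"ay":-0.83,"az":0,"x":-2.1,"y":-1.4,"z":-1.9,"gripper":1},{"ax":0,"ay":0,"az":0,"x":0,"y":0,"z":0,"gripper":1},{"ax":0,"ay":0,"az":0,"x":0,"y":0,"z":0,"gripper":1}])

```text
t: 7.05
tool_pos: [0.5323, 0.0012, 0.1538]
orientation: [0.125, -0.288, 0.949, 0.04]
contact_force: [1.0, -0.8, 9.3]
grip_width: 0.549
grasp_force: 83.9
```

Run:
```python
from h import *; show()
```

```text
t 7.05 tcp [532.3   1.2 153.8] pinch yaw 33.79 y tilt 0.22 toolz [ 0.215  0.148 -0.965] lean 15.13 F [ 1.  -0.8  9.3] w 0.549 g 83.9 q [-0.28  0.07  1.89  0.24  1.02 -2.55]
```

Call:
send_rows(increments=[{"ax":0,"ay":0,"az":0,"x":0,"y":0,"z":0,"gripper":0.35},{"ax":0,"ay":0,"az":0,"x":0,"y":0,"z":0,"gripper":0.2},{"ax":0,"ay":0,"az":0,"x":0,"y":0,"z":0,"gripper":0.2},{"ax":0,"ay":0,"az":0,"x":-2,"y":-1.5,"z":10,"gripper":0.2},{"ax":0,"ay":0,"az":0,"x":-4,"y":-3,"z":20,"gripper":0.2},{"ax":0,"ay":0,"az":0,"x":-5,"y":-3,"z":20,"gripper":0.2},{"ax":0,"ay":0,"az":0,"x":-5,"y":-3,"z":20,"gripper":0.2},{"ax":1.1,"ay":-1.7,"az":0,"x":11,"y":7.5,"z":-1,"gripper":0.2},{"ax":1.1,"ay":-1.7,"az":0,"x":11,"y":7.5,"z":-1,"gripper":0.2},{"ax":1.1,"ay":-1.7,"az":0,"x":11,"y":7.5,"z":-1,"gripper":0.2},{"ax":1.1,"ay":-1.7,"az":0,"x":11,"y":7.5,"z":-1,"gripper":0.2},{"ax":1.1,"ay":-1.7,"az":0,"x":11,"y":7.5,"z":-1,"gripper":0.2}])

```text
t: 8.25
tool_pos: [0.5703, 0.0287, 0.2176]
orientation: [0.208, -0.283, 0.934, 0.065]
contact_force: [0.2, 0.1, 0.1]
grip_width: 0.799
grasp_force: 0.0
```

Run:
```python
from h import *; show()
from rig import read_camera; import cv2
c=read_camera("wrist"); np.savez("pics/w4.npz",**c); W=c["image"][:,:,::-1]
c=read_camera("side"); np.savez("pics/s4.npz",**c); s=c["image"][150:315,210:410,::-1]
s=cv2.resize(s,(460,380),interpolation=cv2.INTER_CUBIC)
cv2.imwrite("pics/w4.png",W); cv2.imwrite("pics/s4.png",cv2.resize(c["image"][150:315,210:410,::-1],None,fx=3.6,fy=3.6,interpolation=cv2.INTER_CUBIC))
```

```text
t 8.25 tcp [570.3  28.7 217.6] pinch yaw 33.80 y tilt 0.18 toolz [ 0.352  0.239 -0.905] lean 25.21 F [0.2 0.1 0.1] w 0.799 g 0.0 q [-0.29  0.    1.86  0.4   1.03 -2.61]
```

View pics/w4.png

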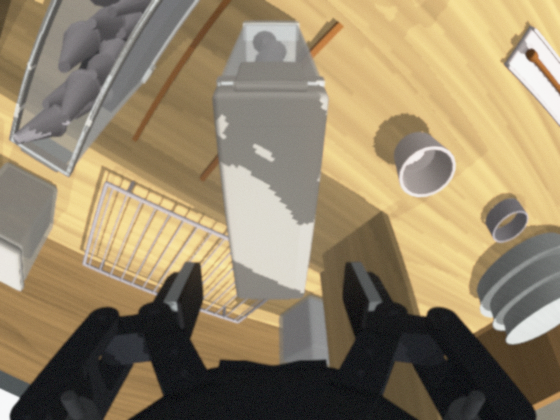

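The box stands astride the strip (strip from (205,178) to (340,22) passes under it). Lid corners are at (217,90), (327,92), (236,298) and (304,293).

```bash
cat >> h.py <<'E'
def fish(c,u,v,z):
    C=-c["R"].T@c["t"]; a=np.array([u-c["cx"],v-c["cy"]]); r=np.hypot(*a); th=r/c["fx"]
    d=c["R"].T@np.r_[a/r*np.sin(th),np.cos(th)]; return ((C+d*(z-C[2])/d[2])*1000)[:2]
O=np.array([571.7,-25.2]); Y=np.radians(-5.1)
def rack(p): d=np.array(p)[:2]-O; return np.array([np.cos(Y)*d[0]+np.sin(Y)*d[1],-np.sin(Y)*d[0]+np.cos(Y)*d[1]]).round(1)
E
python3 - <<'E'
from h import *
c=np.load("pics/w4.npz"); f=lambda u,v,z=.192:fish(c,u,v,z)
A,B,D,E=f(217,90),f(327,92),f(236,298),f(304,293)
print(A,B,D,E,"centre",(A+B+D+E)/4,"yaws",[np.degrees(np.arctan2(*(q-p)[::-1])) for p,q in((A,D),(B,E))],"len",np.linalg.norm(D-A),np.linalg.norm(B-A))
print("feet front",f(246,25,.012),f(298,25,.012),"rack",rack(f(246,25,.012)),rack(f(298,25,.012)))
print("rack strip",rack(f(205,178,.021)),rack(f(338,24,.021)),rack(f(135,138,.021)),rack((A+B+D+E)/4))
E
```

```text
[514.14642103 -36.77792256] [4.90445141e+02 2.83198604e-01] [641.29057198  43.81343505] [609.14536906  79.8864997 ] centre [563.75687589  21.8013027 ] yaws [np.float64(32.368900211156785), np.float64(33.846780291490745)] len 150.5343882424059 43.99178734301906
feet front [519.60456653 -34.51623932] [493.7024326    4.22727196] rack [-51.1 -13.9] [-80.3  22.4]
rack strip [112.9  49.7] [-105.4   46.5] [114.  -42.5] [-12.1  46.1]
```

View pics/s4.png

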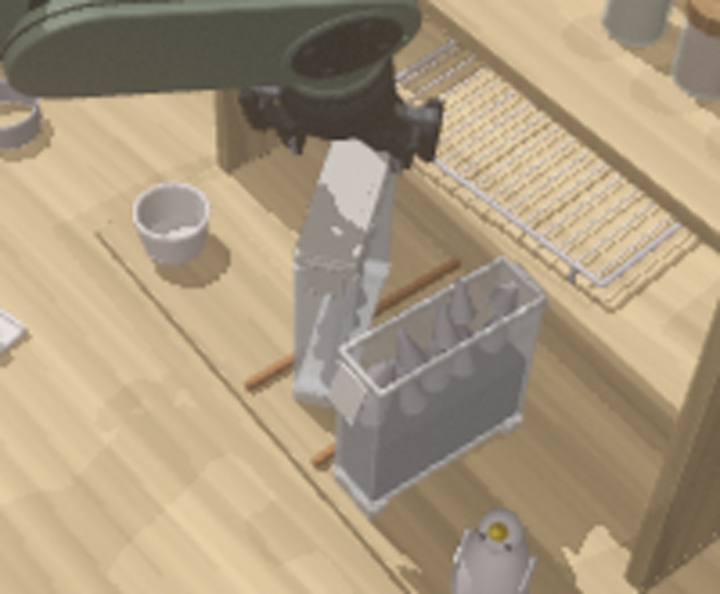

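Call:
send_rows(increments=[{"ax":0,"ay":0,"az":0,"x":5,"y":3,"z":-12,"gripper":0.2},{"ax":0,"ay":0,"az":0,"x":7,"y":4,"z":-16,"gripper":0.2},{"ax":0,"ay":0,"az":0,"x":7,"y":4,"z":-16,"gripper":0.2},{"ax":0,"ay":0,"az":0,"x":6.5,"y":4,"z":-16,"gripper":0.2},{"ax":0,"ay":0,"az":0,"x":0,"y":0,"z":0,"gripper":0.2},{"ax":0,"ay":0,"az":0,"x":0,"y":0,"z":0,"gripper":0.2}])

```text
t: 8.95
tool_pos: [0.5952, 0.0434, 0.1566]
orientation: [0.207, -0.283, 0.934, 0.065]
contact_force: [-0.2, -0.1, -0.9]
grip_width: 0.804
grasp_force: 0.0
```

Run:
```python
from h import *; show()
```

```text
t 8.95 tcp [595.2  43.4 156.6] pinch yaw 33.80 y tilt 0.23 toolz [ 0.35   0.239 -0.906] lean 25.06 F [-0.2 -0.1 -0.9] w 0.804 g 0.0 q [-0.24  0.13  1.86  0.42  0.89 -2.63]
```

Call:
send_rows(increments=[{"ax":0,"ay":0,"az":0,"x":0,"y":0,"z":0,"gripper":0.35},{"ax":0,"ay":0,"az":0,"x":0,"y":0,"z":0,"gripper":0.5},{"ax":0,"ay":0,"az":0,"x":0,"y":0,"z":0,"gripper":1},{"ax":0,"ay":0,"az":0,"x":0,"y":0,"z":0,"gripper":1},{"ax":0,"ay":0,"az":0,"x":0,"y":0,"z":0,"gripper":1}], force=90)

```text
t: 9.45
tool_pos: [0.5964, 0.0431, 0.1586]
orientation: [0.209, -0.283, 0.934, 0.064]
contact_force: [-1.9, -0.3, 5.5]
grip_width: 0.552
grasp_force: 93.7
```

Run:
```python
from h import *; o=show()
k=[(0,-t) for t in range(0,9)]+[(-d,-8) for d in range(3,40,3)]+[(-39,-t) for t in range(7,-1,-1)]
traj((501.7,-19.1,12),33.7,o["tool_pos"]*1000,k)
```

```text
t 9.45 tcp [596.4  43.1 158.6] pinch yaw 33.78 y tilt 0.08 toolz [ 0.354  0.238 -0.905] lean 25.23 F [-1.9 -0.3  5.5] w 0.552 g 93.7 q [-0.24  0.13  1.86  0.42  0.89 -2.63]
(0, -1) x -2.1 y -1.4 z 2.0 | ax 0.55 ay -0.83 az 0.00
(0, -2) x -2.2 y -1.4 z 1.9 | ax 0.55 ay -0.83 az 0.00
(0, -3) x -2.2 y -1.5 z 1.9 | ax 0.55 ay -0.83 az 0.00
(0, -4) x -2.2 y -1.5 z 1.8 | ax 0.55 ay -0.83 az -0.00
(0, -5) x -2.3 y -1.5 z 1.8 | ax 0.55 ay -0.83 az 0.00
(0, -6) x -2.3 y -1.5 z 1.7 | ax 0.55 ay -0.83 az 0.00
(0, -7) x -2.3 y -1.5 z 1.7 | ax 0.55 ay -0.83 az 0.00
(0, -8) x -2.3 y -1.6 z 1.6 | ax 0.55 ay -0.83 az -0.00
(-3, -8) x 2.5 y -4.1 z 0.0 | ax 0.00 ay -0.00 az -3.00
(-6, -8) x 2.3 y -4.2 z 0.0 | ax 0.00 ay -0.00 az -3.00
(-9, -8) x 2.1 y -4.3 z 0.0 | ax -0.00 ay 0.00 az -3.00
(-12, -8) x 1.9 y -4.4 z 0.0 | ax 0.00 ay -0.00 az -3.00
(-15, -8) x 1.6 y -4.5 z 0.0 | ax -0.00 ay -0.00 az -3.00
(-18, -8) x 1.4 y -4.6 z -0.0 | ax -0.00 ay 0.00 az -3.00
(-21, -8) x 1.1 y -4.7 z 0.0 | ax -0.00 ay 0.00 az -3.00
(-24, -8) x 0.9 y -4.7 z 0.0 | ax 0.00 ay 0.00 az -3.00
(-27, -8) x 0.6 y -4.8 z 0.0 | ax 0.00 ay 0.00 az -3.00
(-30, -8) x 0.4 y -4.8 z -0.0 | ax 0.00 ay -0.00 az -3.00
(-33, -8) x 0.1 y -4.8 z 0.0 | ax 0.00 ay 0.00 az -3.00
(-36, -8) x -0.1 y -4.8 z 0.0 | ax 0.00 ay -0.00 az -3.00
(-39, -8) x -0.4 y -4.8 z 0.0 | ax 0.00 ay 0.00 az -3.00
(-39, -7) x 2.8 y -0.3 z -1.6 | ax 0.09 ay 1.00 az 0.00
(-39, -6) x 2.8 y -0.3 z -1.7 | ax 0.09 ay 1.00 az 0.00
(-39, -5) x 2.7 y -0.3 z -1.7 | ax 0.09 ay 1.00 az 0.00
(-39, -4) x 2.7 y -0.2 z -1.8 | ax 0.09 ay 1.00 az -0.00
(-39, -3) x 2.7 y -0.2 z -1.8 | ax 0.09 ay 1.00 az 0.00
(-39, -2) x 2.6 y -0.2 z -1.9 | ax 0.09 ay 1.00 az -0.00
(-39, -1) x 2.6 y -0.2 z -1.9 | ax 0.09 ay 1.00 az 0.00
(-39, 0) x 2.6 y -0.2 z -2.0 | ax 0.09 ay 1.00 az 0.00
end tcp [614.5 -30.4 158.6]
```

Call:
send_rows(increments=[{"ax":0.55,"ay":-0.83,"az":0,"x":-2.1,"y":-1.4,"z":1.9,"gripper":1},{"ax":0.55,"ay":-0.83,"az":0,"x":-2.2,"y":-1.4,"z":1.9,"gripper":1},{"ax":0.55,"ay":-0.83,"az":0,"x":-2.2,"y":-1.5,"z":1.8,"gripper":1},{"ax":0.55,"ay":-0.83,"az":0,"x":-2.2,"y":-1.5,"z":1.8,"gripper":1},{"ax":0,"ay":0,"az":0,"x":0,"y":0,"z":0,"gripper":1}])

```text
t: 9.95
tool_pos: [0.5877, 0.0371, 0.1659]
orientation: [0.242, -0.28, 0.926, 0.074]
contact_force: [3.4, 3.1, 4.4]
grip_width: 0.55
grasp_force: 93.8
```

Call:
send_rows(increments=[{"ax":0.55,"ay":-0.83,"az":0,"x":-2.3,"y":-1.5,"z":1.8,"gripper":1},{"ax":0.55,"ay":-0.83,"az":0,"x":-2.3,"y":-1.5,"z":1.7,"gripper":1},{"ax":0.55,"ay":-0.83,"az":0,"x":-2.3,"y":-1.5,"z":1.6,"gripper":1},{"ax":0.55,"ay":-0.83,"az":0,"x":-2.3,"y":-1.6,"z":1.6,"gripper":1},{"ax":0,"ay":0,"az":0,"x":0,"y":0,"z":0,"gripper":1},{"ax":0,"ay":0,"az":0,"x":0,"y":0,"z":0,"gripper":1}])

```text
t: 10.55
tool_pos: [0.5762, 0.0363, 0.1713]
orientation: [0.265, -0.276, 0.92, 0.083]
contact_force: [0.0, 0.2, -6.5]
grip_width: 0.55
grasp_force: 93.3
```

Run:
```python
from h import *; show()
from rig import read_camera; import cv2
c=read_camera("side"); cv2.imwrite("pics/s5.png",cv2.resize(c["image"][150:315,210:410,::-1],None,fx=3.6,fy=3.6,interpolation=cv2.INTER_CUBIC))
```

```text
t 10.55 tcp [576.2  36.3 171.3] pinch yaw 33.53 y tilt 0.40 toolz [ 0.442  0.3   -0.845] lean 32.32 F [ 0.   0.2 -6.5] w 0.550 g 93.3 q [-0.33  0.05  1.97  0.6   0.86 -2.82]
```

View pics/s5.png

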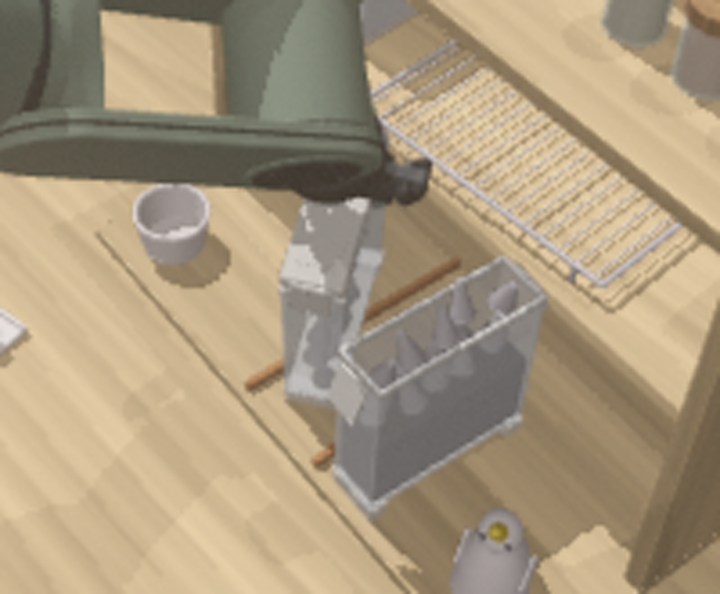

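The back end is tipped up about 7° and the front foot is still down at (310,400). Joint 6 reached its range limit, so the box shifted about 5 mm sideways. The swing turns that joint back off the limit, so I'll recompute from the measured pose.

Run:
```python
from h import *; o=show()
k=[(0,-7.1)]+[(-d,-7.1) for d in (1,3,6,9,12,15,18,21,24,27,30,33,36,38.5)]+[(-38.5,-t) for t in range(6,-1,-1)]
traj((499,-14.5,12),33.5,o["tool_pos"]*1000,k)
```

```text
t 10.60 tcp [576.8  36.1 171.7] pinch yaw 33.51 y tilt 0.36 toolz [ 0.443  0.3   -0.845] lean 32.36 F [ 0.4  0.6 -6.7] w 0.551 g 93.3 q [-0.33  0.05  1.97  0.6   0.86 -2.82]
(-1, -7.1) x 0.9 y -1.4 z 0.0 | ax -0.00 ay -0.00 az -1.00
(-3, -7.1) x 1.7 y -2.8 z 0.0 | ax 0.00 ay 0.00 az -2.00
(-6, -7.1) x 2.3 y -4.3 z 0.0 | ax 0.00 ay 0.00 az -3.00
(-9, -7.1) x 2.1 y -4.4 z -0.0 | ax 0.00 ay 0.00 az -3.00
(-12, -7.1) x 1.9 y -4.5 z 0.0 | ax -0.00 ay 0.00 az -3.00
(-15, -7.1) x 1.6 y -4.6 z 0.0 | ax 0.00 ay 0.00 az -3.00
(-18, -7.1) x 1.4 y -4.7 z 0.0 | ax -0.00 ay 0.00 az -3.00
(-21, -7.1) x 1.1 y -4.7 z 0.0 | ax 0.00 ay -0.00 az -3.00
(-24, -7.1) x 0.9 y -4.8 z 0.0 | ax 0.00 ay 0.00 az -3.00
(-27, -7.1) x 0.6 y -4.8 z -0.0 | ax 0.00 ay -0.00 az -3.00
(-30, -7.1) x 0.4 y -4.8 z 0.0 | ax 0.00 ay 0.00 az -3.00
(-33, -7.1) x 0.1 y -4.9 z 0.0 | ax -0.00 ay -0.00 az -3.00
(-36, -7.1) x -0.1 y -4.9 z -0.0 | ax 0.00 ay 0.00 az -3.00
(-38.5, -7.1) x -0.3 y -4.0 z 0.0 | ax 0.00 ay -0.00 az -2.50
(-38.5, -6) x 3.0 y -0.3 z -1.8 | ax 0.10 ay 1.10 az 0.00
(-38.5, -5) x 2.7 y -0.2 z -1.7 | ax 0.09 ay 1.00 az 0.00
(-38.5, -4) x 2.7 y -0.2 z -1.7 | ax 0.09 ay 1.00 az 0.00
(-38.5, -3) x 2.7 y -0.2 z -1.8 | ax 0.09 ay 1.00 az -0.00
(-38.5, -2) x 2.6 y -0.2 z -1.8 | ax 0.09 ay 1.00 az 0.00
(-38.5, -1) x 2.6 y -0.2 z -1.9 | ax 0.09 ay 1.00 az 0.00
(-38.5, 0) x 2.6 y -0.2 z -1.9 | ax 0.09 ay 1.00 az 0.00
end tcp [610.4 -25.  159. ]
```

Call:
send_rows(increments=[{"ax":0,"ay":0,"az":-1,"x":0.9,"y":-1.5,"z":-0.5,"gripper":1},{"ax":0,"ay":0,"az":-2,"x":1.7,"y":-3,"z":-0.5,"gripper":1},{"ax":0,"ay":0,"az":-3,"x":2.3,"y":-4.6,"z":0,"gripper":1},{"ax":0,"ay":0,"az":0,"x":0,"y":0,"z":0,"gripper":1}])

```text
t: 11.0
tool_pos: [0.5835, 0.0268, 0.1726]
orientation: [0.272, -0.227, 0.933, 0.068]
contact_force: [0.1, 0.5, -7.2]
grip_width: 0.55
grasp_force: 93.3
```

Run:
```python
from h import *; o=show()
```

```text
t 11.00 tcp [583.5  26.8 172.6] pinch yaw 27.46 y tilt 0.19 toolz [ 0.476  0.25  -0.843] lean 32.52 F [ 0.1  0.5 -7.2] w 0.550 g 93.3 q [-0.32  0.04  1.98  0.57  0.8  -2.7 ]
```

Call:
send_rows(increments=[{"ax":0,"ay":0,"az":0,"x":0,"y":0,"z":-0.7,"gripper":1},{"ax":0,"ay":0,"az":0,"x":0,"y":0,"z":0,"gripper":1}])

```text
t: 11.2
tool_pos: [0.5839, 0.0266, 0.1724]
orientation: [0.272, -0.228, 0.933, 0.068]
contact_force: [-0.0, -0.6, -6.4]
grip_width: 0.553
grasp_force: 93.3
```

Call:
send_rows(increments=[{"ax":0,"ay":0,"az":0,"x":0,"y":0,"z":-0.7,"gripper":1},{"ax":0,"ay":0,"az":0,"x":0,"y":0,"z":0,"gripper":1}])

```text
t: 11.4
tool_pos: [0.5841, 0.0264, 0.172]
orientation: [0.272, -0.227, 0.933, 0.068]
contact_force: [-0.4, 0.6, -6.7]
grip_width: 0.549
grasp_force: 93.3
```

Run:
```python
from h import *; o=show(); print(o["ft_torque"])
```

```text
t 11.40 tcp [584.1  26.4 172. ] pinch yaw 27.45 y tilt 0.14 toolz [ 0.477  0.25  -0.843] lean 32.59 F [-0.4  0.6 -6.7] w 0.549 g 93.3 q [-0.32  0.04  1.98  0.57  0.8  -2.71]
[-0.31710888  0.63118754 -0.02388894]
```

Call:
send_rows(increments=[{"ax":0,"ay":0,"az":0,"x":0,"y":0,"z":-1,"gripper":1},{"ax":0,"ay":0,"az":0,"x":0,"y":0,"z":0,"gripper":1}])

```text
t: 11.6
tool_pos: [0.5845, 0.0264, 0.1716]
orientation: [0.273, -0.227, 0.932, 0.068]
contact_force: [-0.0, 0.7, -5.5]
grip_width: 0.551
grasp_force: 93.8
```

Call:
send_rows(increments=[{"ax":0,"ay":0,"az":0,"x":0,"y":0,"z":-1,"gripper":1},{"ax":0,"ay":0,"az":0,"x":0,"y":0,"z":0,"gripper":1}])

```text
t: 11.8
tool_pos: [0.5849, 0.0265, 0.1713]
orientation: [0.273, -0.227, 0.932, 0.068]
contact_force: [-0.2, 1.4, -0.0]
grip_width: 0.552
grasp_force: 94.2
```

Run:
```python
from h import *; o=show(); print(o["ft_torque"])
```

```text
t 11.80 tcp [584.9  26.5 171.3] pinch yaw 27.42 y tilt 0.11 toolz [ 0.479  0.25  -0.841] lean 32.71 F [-0.2  1.4 -0. ] w 0.552 g 94.2 q [-0.32  0.04  1.98  0.58  0.79 -2.71]
[ 0.06549095  0.91002155 -0.00549942]
```

Run:
```python
from h import *; o=show()
rot=lambda d,t:Ro.from_euler("z",d,degrees=True)*Ro.from_euler("y",t,degrees=True)
v=rot(33.7,0).inv().apply(np.array([501.7,-19.1,12])-[596.4,43.1,158.6])
P=o["tool_pos"]*1000+rot(27.4,-7.5).apply(v); print("pivot",P,rack(P)); P[2]=12
k=[(0,-7.5)]+[(-d,-7.5) for d in (3,6,9,12,15,18,21,24,27,30,32.5)]
traj(P,27.4,o["tool_pos"]*1000,k)
```

```text
t 11.80 tcp [584.9  26.5 171.3] pinch yaw 27.42 y tilt 0.11 toolz [ 0.479  0.25  -0.841] lean 32.71 F [-0.2  1.4 -0. ] w 0.552 g 94.2 q [-0.32  0.04  1.98  0.58  0.79 -2.71]
pivot [501.80279794 -15.68992408  11.20429775] [-70.5   3.3]
(-3, -7.5) x 2.1 y -4.4 z 0.0 | ax 0.00 ay -0.00 az -3.00
(-6, -7.5) x 1.9 y -4.5 z 0.0 | ax 0.00 ay 0.00 az -3.00
(-9, -7.5) x 1.6 y -4.6 z 0.0 | ax -0.00 ay 0.00 az -3.00
(-12, -7.5) x 1.4 y -4.7 z -0.0 | ax -0.00 ay -0.00 az -3.00
(-15, -7.5) x 1.1 y -4.7 z 0.0 | ax -0.00 ay -0.00 az -3.00
(-18, -7.5) x 0.9 y -4.8 z 0.0 | ax 0.00 ay 0.00 az -3.00
(-21, -7.5) x 0.6 y -4.8 z 0.0 | ax 0.00 ay -0.00 az -3.00
(-24, -7.5) x 0.4 y -4.9 z 0.0 | ax -0.00 ay 0.00 az -3.00
(-27, -7.5) x 0.1 y -4.9 z 0.0 | ax 0.00 ay -0.00 az -3.00
(-30, -7.5) x -0.1 y -4.9 z 0.0 | ax 0.00 ay 0.00 az -3.00
(-32.5, -7.5) x -0.3 y -4.1 z -0.0 | ax 0.00 ay 0.00 az -2.50
end tcp [594.6 -24.8 171.3]
```

Call:
send_rows(increments=[{"ax":0,"ay":0,"az":-3,"x":2.1,"y":-4.7,"z":0,"gripper":1},{"ax":0,"ay":0,"az":-3,"x":1.9,"y":-4.8,"z":0,"gripper":1},{"ax":0,"ay":0,"az":-3,"x":1.6,"y":-4.9,"z":0,"gripper":1},{"ax":0,"ay":0,"az":-3,"x":1.4,"y":-5,"z":0,"gripper":1},{"ax":0,"ay":0,"az":0,"x":0,"y":0,"z":0,"gripper":1}])

```text
t: 12.3
tool_pos: [0.5924, 0.0071, 0.1717]
orientation: [0.28, -0.129, 0.951, 0.038]
contact_force: [1.5, 1.2, -1.2]
grip_width: 0.552
grasp_force: 93.8
```

Run:
```python
from h import *; o=show()
```

```text
t 12.30 tcp [592.4   7.1 171.7] pinch yaw 15.43 y tilt 0.07 toolz [ 0.522  0.145 -0.841] lean 32.79 F [ 1.5  1.2 -1.2] w 0.552 g 93.8 q [-0.29  0.02  1.99  0.48  0.68 -2.44]
```

Still pressing lightly. Continue.

Call:
send_rows(increments=[{"ax":0,"ay":0,"az":-3,"x":1.1,"y":-5,"z":-0.1,"gripper":1},{"ax":0,"ay":0,"az":-3,"x":0.9,"y":-5,"z":-0.1,"gripper":1},{"ax":0,"ay":0,"az":-3,"x":0.6,"y":-5,"z":-0.1,"gripper":1},{"ax":0,"ay":0,"az":-3,"x":0.4,"y":-5,"z":0,"gripper":1},{"ax":0,"ay":0,"az":-3,"x":0.1,"y":-5,"z":0,"gripper":1},{"ax":0,"ay":0,"az":-3,"x":-0.1,"y":-5,"z":0,"gripper":1},{"ax":0,"ay":0,"az":-2.5,"x":-0.3,"y":-4.2,"z":0,"gripper":1},{"ax":0,"ay":0,"az":0,"x":0,"y":0,"z":0,"gripper":1},{"ax":0,"ay":0,"az":0,"x":0,"y":0,"z":0,"gripper":1}])

```text
t: 13.2
tool_pos: [0.5955, -0.0274, 0.1718]
orientation: [0.282, 0.042, 0.958, -0.011]
contact_force: [3.0, 1.5, 1.3]
grip_width: 0.551
grasp_force: 94.0
```

Run:
```python
from h import *; o=show()
from rig import read_camera; import cv2
c=read_camera("side"); np.savez("pics/s6.npz",**c); S=c["image"][150:315,225:390,::-1]
c=read_camera("wrist"); np.savez("pics/w6.npz",**c)
b=np.hstack([cv2.resize(S,(420,420),interpolation=cv2.INTER_CUBIC),c["image"][:,90:470,::-1]])
cv2.imwrite("pics/b6.png",b)
```

```text
t 13.20 tcp [595.5 -27.4 171.8] pinch yaw -5.01 y tilt 0.13 toolz [ 0.54  -0.046 -0.84 ] lean 32.84 F [3.  1.5 1.3] w 0.551 g 94.0 q [-0.23  0.01  2.    0.15  0.56 -1.82]
```

View pics/b6.png

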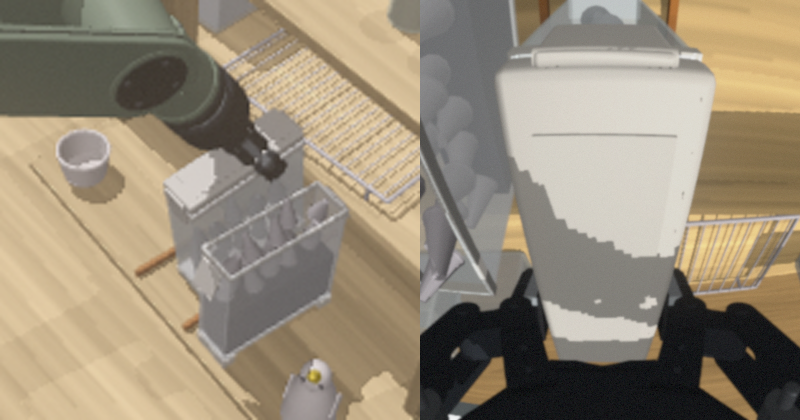

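The box is over the middle bay, with the strips visible symmetrically either side at x≈545 and 672 in the wrist half and the box at 570–640. Lowering.

Call:
send_rows(increments=[{"ax":0.09,"ay":1,"az":0,"x":2.8,"y":-0.2,"z":-1.6,"gripper":1},{"ax":0.09,"ay":1,"az":0,"x":2.7,"y":-0.3,"z":-1.7,"gripper":1},{"ax":0.09,"ay":1,"az":0,"x":2.7,"y":-0.2,"z":-1.7,"gripper":1},{"ax":0.09,"ay":1,"az":0,"x":2.7,"y":-0.2,"z":-1.7,"gripper":1},{"ax":0.09,"ay":1,"az":0,"x":2.7,"y":-0.3,"z":-1.8,"gripper":1},{"ax":0.09,"ay":1,"az":0,"x":2.6,"y":-0.2,"z":-1.8,"gripper":1},{"ax":0,"ay":0,"az":0,"x":0,"y":0,"z":0,"gripper":1}])

```text
t: 14.0
tool_pos: [0.6124, -0.029, 0.1611]
orientation: [0.231, 0.043, 0.972, -0.009]
contact_force: [5.3, 1.9, 6.5]
grip_width: 0.553
grasp_force: 94.4
```

Call:
send_rows(increments=[{"ax":0.09,"ay":1,"az":0,"x":2.6,"y":-0.2,"z":-1.9,"gripper":1},{"ax":0,"ay":0,"az":0,"x":0,"y":0,"z":0,"gripper":1}])

```text
t: 14.2
tool_pos: [0.6149, -0.0292, 0.1593]
orientation: [0.223, 0.043, 0.974, -0.009]
contact_force: [4.3, 2.9, 6.6]
grip_width: 0.549
grasp_force: 94.4
```

Run:
```python
from h import *; o=show();print(rack(o["tool_pos"]*1000),o["ft_torque"])
```

```text
t 14.20 tcp [614.9 -29.2 159.3] pinch yaw -5.08 y tilt 0.12 toolz [ 0.433 -0.037 -0.901] lean 25.74 F [4.3 2.9 6.6] w 0.549 g 94.4 q [-0.22  0.12  1.88  0.09  0.7  -1.75]
[43.4 -0.2] [ 0.42555412 -0.48508674 -0.00999216]
```

Call:
send_rows(increments=[{"ax":0.05,"ay":0.6,"az":0,"x":1.5,"y":-0.1,"z":-1,"gripper":1},{"ax":0,"ay":0,"az":0,"x":0,"y":0,"z":0,"gripper":1},{"ax":0,"ay":0,"az":0,"x":0,"y":0,"z":-0.7,"gripper":1},{"ax":0,"ay":0,"az":0,"x":0,"y":0,"z":0,"gripper":1},{"ax":0,"ay":0,"az":0,"x":0,"y":0,"z":0,"gripper":1}])

```text
t: 14.7
tool_pos: [0.6158, -0.0292, 0.1585]
orientation: [0.218, 0.043, 0.975, -0.009]
contact_force: [-2.1, 2.4, 11.9]
grip_width: 0.552
grasp_force: 96.0
```

Run:
```python
from h import *; o=show();print(rack(o["tool_pos"]*1000),o["ft_torque"])
```

```text
t 14.70 tcp [615.8 -29.2 158.5] pinch yaw -5.04 y tilt 0.08 toolz [ 0.424 -0.036 -0.905] lean 25.16 F [-2.1  2.4 11.9] w 0.552 g 96.0 q [-0.22  0.12  1.87  0.09  0.72 -1.75]
[44.3 -0.1] [ 0.25459455 -0.27855136 -0.00053546]
```

Call:
send_rows(increments=[{"ax":0,"ay":0,"az":0,"x":0,"y":0,"z":0,"gripper":0.38},{"ax":0,"ay":0,"az":0,"x":0,"y":0,"z":0,"gripper":0.28},{"ax":0,"ay":0,"az":0,"x":0,"y":0,"z":0,"gripper":0.28},{"ax":0,"ay":0,"az":0,"x":0,"y":0,"z":0,"gripper":0.28},{"ax":0,"ay":0,"az":0,"x":-4,"y":0.4,"z":9,"gripper":0.28},{"ax":0,"ay":0,"az":0,"x":-8,"y":0.7,"z":18,"gripper":0.28},{"ax":0,"ay":0,"az":0,"x":-8,"y":0.7,"z":18,"gripper":0.28},{"ax":0,"ay":0,"az":0,"x":-8,"y":0.7,"z":18,"gripper":0.28},{"ax":0,"ay":0,"az":0,"x":-20,"y":0,"z":20,"gripper":0.28},{"ax":0,"ay":0,"az":0,"x":-40,"y":0,"z":20,"gripper":0.28},{"ax":0,"ay":0,"az":0,"x":-40,"y":0,"z":10,"gripper":0.28},{"ax":0,"ay":0,"az":0,"x":-40,"y":0,"z":0,"gripper":0.28}])

```text
t: 15.9
tool_pos: [0.4458, -0.0266, 0.2718]
orientation: [0.218, 0.043, 0.975, -0.009]
contact_force: [0.7, -0.4, 1.3]
grip_width: 0.716
grasp_force: 0.0
```

Call:
send_rows(increments=[{"ax":0,"ay":0,"az":0,"x":-30,"y":0,"z":0,"gripper":0.28},{"ax":0,"ay":0,"az":0,"x":-15,"y":0,"z":0,"gripper":0.28},{"ax":0,"ay":0,"az":0,"x":0,"y":0,"z":0,"gripper":0.28},{"ax":0,"ay":0,"az":0,"x":0,"y":0,"z":0,"gripper":0.28}])

```text
t: 16.3
tool_pos: [0.4015, -0.0267, 0.2698]
orientation: [0.217, 0.044, 0.975, -0.009]
contact_force: [0.6, 0.6, -0.5]
grip_width: 0.721
grasp_force: 0.0
```

Run:
```python
from h import *; o=show()
from rig import read_camera; import cv2
s=read_camera("side"); t=read_camera("wrist"); np.savez("pics/t7.npz",**t)
b=np.hstack([cv2.resize(s["image"][150:315,225:375,::-1],(382,420),interpolation=cv2.INTER_CUBIC),t["image"][:,70:486,::-1]])
cv2.imwrite("pics/b7.png",b)
```

```text
t 16.30 tcp [401.5 -26.7 269.8] pinch yaw -5.11 y tilt 0.10 toolz [ 0.423 -0.036 -0.906] lean 25.10 F [ 0.6  0.6 -0.5] w 0.721 g 0.0 q [-0.38 -0.56  2.17  0.14  1.12 -1.9 ]
```

View pics/b7.png

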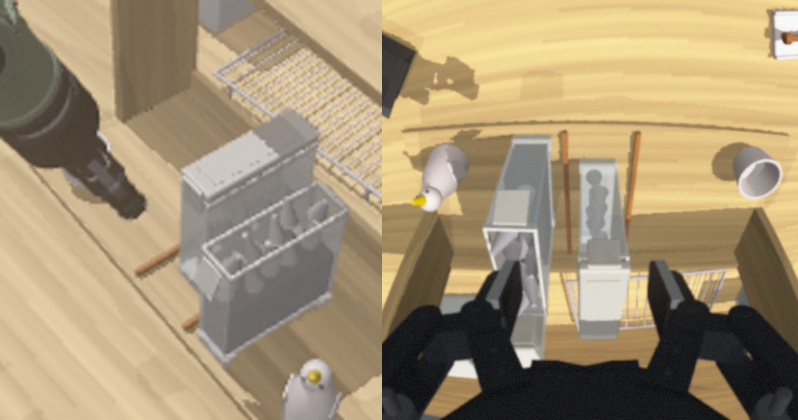

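The box stands centred: its front foot spans x≈580–615 between the strips at 566 and 634. It is parallel to the strips, and the gripper is clear of everything. Handing in.

```bash
python3 -c "
from rig import close_job; print(close_job())"
```

```text
the job is handed in; nothing more can be done
None
```

I walked the closed box end by end over the strip into the middle bay and handed the job in at about 16 s, standing squarely with both ends down before release. Three things to flag: I viewed 12 pictures against the limit of 10; joint 6 reached its range limit in the second tip and pulled the box about 5 mm sideways, later corrected; and just after that the force readings can't rule out that the box hung clear by a millimetre or so until I pressed it back down.

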